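# Slide a glass blank along the rail into the corner pocket

## Robot

A 6-joint arm with a two-finger parallel gripper is mounted at the origin on the work surface. World frame = base frame: x ahead of the robot, y to its left, z up, the work surface at z = 0. Lengths are in m, angles in degrees, forces in N, time in s.
With the tool pointing down it reaches from about 0.25 to 0.725 m from the base axis. Payload 9.7 kg.
Tool frame: the origin (TCP) lies at the very end of the fingers, on their centre line; the grasp point (between the pads) lies 19 mm behind it; z points along the fingers, y is the direction in which the jaws open and shut (so a half turn about z gives the same grasp; the last joint's range is limited). The gripper opens to 85 mm and grips with 20 to 120 N. Pads are 22 mm wide; open, the fingers measure 114 mm over their backs; the gripper's body (76 mm by 85 mm) begins 54 mm behind the grasp point. The pads swing forward as they close: fully open they stand 13 mm farther back than shut.
Start: joints at [-76.891, 4.979, 10.078, 95.1, 0, 90], TCP at [0.125, -0.536, 0.231] pointing down, gripper open.
Joint ranges: [-179.16, 179.16], [-48.56, 103.87], [-65.8, 70.77], [-126.05, 130.52], [-82.76, 87.17], [-180, 180]. Speed limits (degrees/s): [127.2, 127.2, 147.25, 180, 180, 180].

## Interface

Orientations are given as [roll, pitch, yaw] about the fixed x, y, z axes, in that order (R = Rz(yaw) Ry(pitch) Rx(roll)).
In Python, from workcell import bot gives the robot as it stands.
- The arm moves only by the shell command python3 -m pendant 'ROWS' [FORCE]. ROWS is JSON, a list that holds one entry, the list of rows, each a list of 7 numbers: the shift along the tool's x, y, z in cm, then the turn, a rotation vector about the tool's x, y, z in rad, then the opening in per cent of the stroke, from 0 (shut) to 100 (fully open). In form: [[[dx, dy, dz, ax, ay, az, gripper], ...]]. A call has 1 to 5 rows; each row shifts and turns the pose as measured when the row begins, along the tool's axes as they then stand; what a row does not reach is not made up. A row lasts 1/12 s, in which the tool goes at most 41.7 mm and 7.16 degrees, less where a joint would pass 70% of its speed; a pose out of reach is approached as far as the arm can. A call with a gripper value outside its range is refused whole. The fingers move at their own pace and stop on an object; FORCE is the grip in N (left out, the last holds). Time passes only in rows, so rows that do not move let the fingers close. It gives the time, the measured TCP pose, the force and the opening at its end, in the units of the state.
- bot.get_obs(): the state, without advancing time (a new reading comes with each control period).
- bot.camera(name): name is "scene" or "top" or "wrist"; returns the picture (400x640x3 uint8, red, green, blue); there is no depth.
- bot.get_calibration(name): a dict with "intrinsics" (3x3 intrinsics, pixels), "pose" (4x4, takes a point from camera to world coordinates); the wrist camera has in their place "T_tool_cam" (4x4, takes a point from camera to tool coordinates, whose origin is the TCP and whose axes are the flange's). Camera axes: x right, y down, z forward; pixel columns grow to the right and rows downward; lengths in m; the calibration is good to about 2 mm. A picture is of the moment at which its call begins: read the wrist's pose just before it. get_calibration takes no time and is no camera call.
- bot.job_done(): hands the job in, once; it reports no verdict.
Trained networks look in the newest picture that a camera, given by its name, has taken for a name from the list of things; names that differ only in an ending like _2 or _b are one class to them, and where a whole thing is asked for, a point or a joint stands for the part that bears it (a point fixed in the world has none). Each returns a list of dicts, best first, with "confidence" (0 to 1); they miss things now and then, are a little off and sometimes report something else, mostly with a low value. They report only what shows in the picture. A call takes as long as a camera call. They do not tell look-alikes from the thing itself.
- bot.masks_of(camera, thing): "pixels" (400x640 bool, what is visible of it) and "extent" ([left, top, right, bottom] in pixels, round what is visible of it).
- bot.mark_of(camera, thing): "uv" ([column, row] in pixels: a listed point, or the origin of a listed thing).
The state is a dict: "time": time; "q": joint angles; "qd": joint speeds; "joint_efforts": joint torques, N m; "ee_pos": TCP position; "tcp_rot": TCP orientation; "wrist_force": force on the tool from outside, world axes, zero at the start; "torque": the same for the moment, N m; "opening": finger opening in m.
Only numpy, scipy, OpenCV 4.12 (cv2) and the standard library are available. Lean on these libraries where they do the work, as an engineer would, in place of code of your own. Each camera call takes 0.05 s, during which the arm holds its last target. There are 200 camera calls.

## Task

On the inspection plate, push the amber glass blank sideways with the fingertips until its long side lies flat against the long blue rail, while it is still short of the pocket. Then slide it along the rail, keeping it against the rail all the way, into the green corner pocket until it sits home against both the rail and the end stop. Never pinch, straddle, lift or tip the blank, leave the clear flacon, the amber jar and the steel tongs where they are, and finish with the hand clear.

Things in the scene. Friction and masses are not known exactly. Their poses are not given: they have to be found in the camera images.
- fixture: Fixed flat aluminium inspection plate, 200 (x) x 370 (y) x 12 mm thick (top 12 mm above the table). Origin on the table plane; in its own frame the plate spans x -105..95, y -190..180 mm. Along its +x side runs the blue rail, parallel to y: 18 mm tall above the plate, 12 mm thick, flat inner face at x = 75 mm, y -180..162 mm. The corner pocket is at the rail's +y end.
- stop (a point): Foot of the corner where the rail's inner face meets the inner face of the blue end stop, on the plate's top (fixture x 75, y 150 mm). The stop is 18 mm tall, 12 mm thick, and runs 55 mm from the rail's face towards -x. Axes as the fixture's.
- pocket (a point): Centre of the green pocket floor, on the plate's top: where the seated blank's origin ends (fixture x 55, y 123 mm). Pocket 44 mm wide between the rail and a blue lip 10 mm tall, 8 mm thick; lip's inner face at fixture x 31, y 122..150 mm, with a flared lead-in out to x 13..22 at y 101. The seated blank's trailing end (y 96 mm) sticks out of the lip. Axes as the fixture's.
- tile: Loose amber glass blank, a flat rectangle 40 (x) x 54 (y) x 14 mm thick, about 75 g, lying on the plate. Origin at the centre of its underside. It starts on the -x side of the rail towards the plate's -y end, long side within 0.5 rad of the rail's direction; its +x long side goes against the rail. It slides freely on the plate (friction under 2 N).
- flacon: Bystander standing loose on the plate: clear square glass flacon 34 x 34 mm with a brass cap, 66 mm tall. Origin at the centre of its underside.
- jar: Bystander standing loose on the table to the left: amber jar with a black cap, 60 mm diameter, 85 mm tall. Origin at the centre of its underside.
- tongs: Bystander lying loose on the table to the right: steel tongs with two finger rings, about 190 mm long (along its x), 70 mm wide over the rings, 9 mm high. Origin on its underside near the rivet.
Not all that is in view belongs to the job. There is more than one size of the tile; the one meant has the size given above.

How it is judged:
By the outcome, as a careful person would: the job done as asked, in the order asked, and still so for the second after the job is handed in, with the robot touching nothing.
It also fails if it takes over 51 s, if anything falls off the work surface, if the arm or the gripper's body presses on something with over 40 N, if the wrist force passes 120 N, or if a joint passes its speed limit or range.

## Working session

There is one attempt and no reset: what is moved stays moved. The work goes in short steps, Python scripts to look and compute and a shell command to move; the robot and the scene stay as the last step left them, time stands still between calls to the robot, and variables do not carry over. Pictures are saved under pics/ and viewed, about 8 in all and at most 12, crops included, and the job is handed in when it is done.

```bash
mkdir -p pics; ls; cat > h.py <<'E'
import numpy as np, cv2
from workcell import bot
from scipy.spatial.transform import Rotation as R
def pic(n,f=None):
    im=bot.camera(n)
    if f: cv2.imwrite('pics/'+f,im[:,:,::-1])
    return im
def cam(n):
    c=bot.get_calibration(n); K=np.array(c['intrinsics'])
    if 'pose' in c: T=np.array(c['pose'])
    else:
        o=bot.get_obs(); W=np.eye(4); W[:3,:3]=R.from_euler('xyz',o['tcp_rot'],degrees=True).as_matrix(); W[:3,3]=o['ee_pos']
        T=W@np.array(c['T_tool_cam'])
    return K,T
def toworld(n,uv,z):
    K,T=cam(n); uv=np.atleast_2d(uv).astype(float)
    d=np.c_[uv,np.ones(len(uv))]@np.linalg.inv(K).T@T[:3,:3].T
    return T[:3,3]+d*((z-T[2,3])/d[:,2])[:,None]
def topix(n,P):
    K,T=cam(n); p=(np.atleast_2d(P)-T[:3,3])@T[:3,:3]@K.T
    return p[:,:2]/p[:,2:]
E
python3 - <<'E'
from h import *
print(bot.get_obs())
pic('top','top0.png'); 
for t in ['tile','flacon','fixture','stop','pocket','tongs','jar']:
    z={'stop':.012,'pocket':.012,'tile':.012,'flacon':.012}.get(t,0)
    for r in bot.mark_of('top',t)[:4]: print(t,r['confidence'],np.round(r['uv'],1),np.round(toworld('top',r['uv'],z),4))
for r in bot.masks_of('top','tile'): print(r['confidence'],r['extent'],r['pixels'].sum())
print(bot.get_calibration('top'))
E
```

```text
pics
{'time': 0.0, 'q': array([-7.68907008e+01,  5.01146173e+00,  1.00335732e+01,  9.50992595e+01,
       -9.54358930e-04,  8.99994085e+01]), 'qd': array([ 0.19179984, -0.02203696, -0.08468578, -0.02553702, -0.0241353 ,
        0.03043294]), 'joint_efforts': array([ 9.82831298e-04, -5.20386314e+01,  4.64804113e+01,  1.60882669e-02,
        1.34305305e-04,  1.10084767e-05]), 'ee_pos': array([ 0.1246879 , -0.53544159,  0.23057171]), 'tcp_rot': array([-1.79922852e+02,  9.53561638e-04,  1.31098920e+01]), 'wrist_force': array([-0.26087168,  0.01111294,  0.63226844]), 'torque': array([-0.00793056,  0.00915039, -0.00298018]), 'opening': 0.08537697933506379}
tile 0.96 [367.8 250.9] [[ 0.3333 -0.1562  0.012 ]]
tile 0.51 [359.6 187.3] [[ 0.5357 -0.1304  0.012 ]]
tile 0.5 [401.5 178.9] [[ 0.5654 -0.2661  0.012 ]]
flacon 0.66 [297.9 208.5] [[0.4639 0.0669 0.012 ]]
fixture 0.57 [325.6 183.1] [[ 0.5498 -0.0208  0.    ]]
stop 0.61 [272.1 165.7] [[0.6023 0.154  0.012 ]]
pocket 0.7 [283.4 170.6] [[0.5867 0.1168 0.012 ]]
pocket 0.22 [437.  191.7] [[ 0.5253 -0.3799  0.012 ]]
tongs 0.96 [436.9 191.4] [[ 0.5282 -0.3835  0.    ]]
jar 0.55 [196.3 197.1] [[0.4971 0.3975 0.    ]]
0.8 [347.9, 178.9, 370.2, 195.2] 211
0.76 [357.6, 240.9, 386.5, 269.3] 495
0.58 [398.5, 176.5, 412.0, 187.2] 95
{'intrinsics': array([[373.28473645,   0.        , 319.55923796],
       [  0.        , 373.28473645, 194.13283394],
       [  0.        ,   0.        ,   1.        ]]), 'pose': array([[ 1.52660231e-02, -9.89547871e-01,  1.43394419e-01,
         3.39281413e-01],
       [-9.99875627e-01, -1.56760477e-02, -1.73001996e-03,
         4.28908787e-04],
       [ 3.95979531e-03, -1.43350174e-01, -9.89664109e-01,
         1.19987234e+00],
       [ 0.00000000e+00,  0.00000000e+00,  0.00000000e+00,
         1.00000000e+00]])}
```

View pics/top0.png

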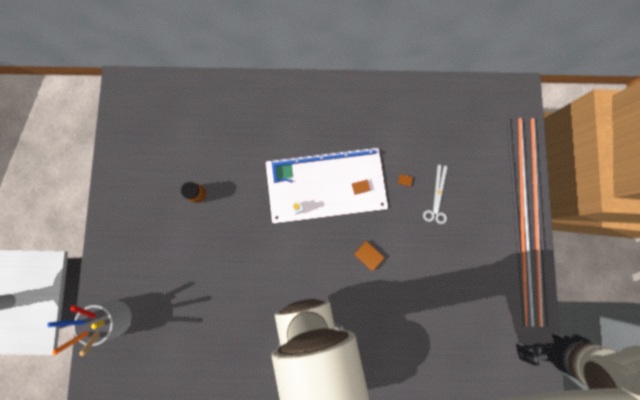

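Top view: the amber blanks are at (361,187) on the plate, (369,256) on the table (larger) and (405,181) on the table (smaller). The one on the plate fits the description. I'll enlarge it to confirm and work out the fixture frame.

```bash
python3 - <<'E'
from h import *
im=pic('top'); c=im[135:235,255:425]
cv2.imwrite('pics/crop1.png',cv2.resize(c[:,:,::-1],None,fx=4.7,fy=4.7,interpolation=cv2.INTER_CUBIC))
hsv=cv2.cvtColor(im,cv2.COLOR_RGB2HSV)
bl=cv2.inRange(hsv,(100,120,50),(125,255,255))
print(toworld('top',[[272,162],[380,150]],.030))
for n,b in (('tile',(345,175,375,198)),('big',(350,238,390,272)),('small',(396,174,415,189))):
    m=cv2.inRange(hsv,(5,150,80),(20,255,255)); k=np.zeros_like(m); k[b[1]:b[3],b[0]:b[2]]=m[b[1]:b[3],b[0]:b[2]]
    ys,xs=np.nonzero(k); W=toworld('top',np.c_[xs,ys],.026 if n=='tile' else .014)[:,:2]
    print(n,len(xs),cv2.minAreaRect((W*1000).astype(np.float32)))
print(bot.get_calibration('wrist'))
E
```

```text
[[ 0.61042223  0.15238454  0.03      ]
 [ 0.65562666 -0.194261    0.03      ]]
tile 136 ((535.5219116210938, -132.30633544921875), (30.01885986328125, 45.78617858886719), 16.948974609375)
big 449 ((319.29400634765625, -159.58932495117188), (77.8839111328125, 56.95744705200195), 48.628849029541016)
small 116 ((562.1110229492188, -276.6798095703125), (41.13478469848633, 29.6750545501709), 76.58161926269531)
{'intrinsics': array([[350.26267074,   0.        , 320.52977651],
       [  0.        , 350.26267074, 194.88350607],
       [  0.        ,   0.        ,   1.        ]]), 'T_tool_cam': array([[ 9.64003754e-04, -9.55198777e-01, -2.95963455e-01,
         7.61078416e-02],
       [ 9.99999489e-01,  1.01124318e-03, -6.53794048e-06,
        -1.76883741e-04],
       [ 3.05536059e-04, -2.95963297e-01,  9.55199264e-01,
        -1.42782613e-01],
       [ 0.00000000e+00,  0.00000000e+00,  0.00000000e+00,
         1.00000000e+00]])}
```

View pics/crop1.png

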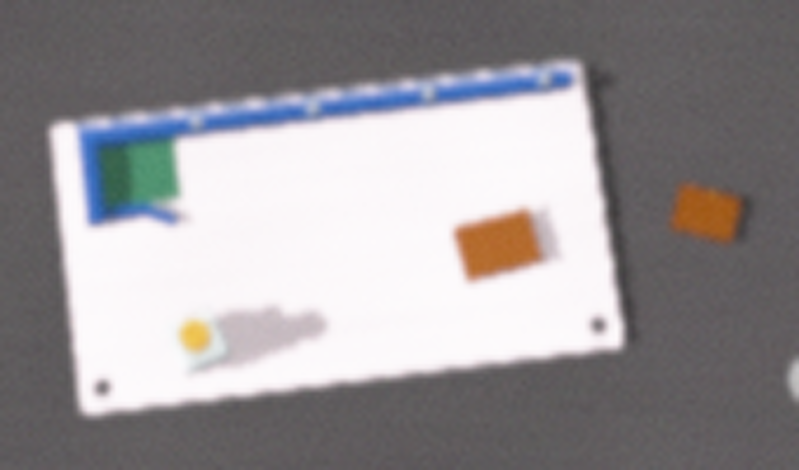

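The crop confirms it: the blank on the plate is about 53 x 38 mm by plate scale, so it is the one meant. The table ones measure about 78x57 and 41x30 mm. I'll shut the fingers and go above the plate to measure with the wrist camera.

```bash
python3 -m pendant '[[[2.8,-2.6,0,0,0,0.1,0],[2.86,-2.69,0,0,0,0,0],[2.86,-2.69,0,0,0,0,0],[2.86,-2.69,0,0,0,0,0],[2.86,-2.69,0,0,0,0,0]]]'
python3 -m pendant '[[[2.86,-2.69,0,0,0,0,0],[2.86,-2.69,0,0,0,0,0],[2.86,-2.69,0,0,0,0,0],[2.86,-2.69,0,0,0,0,0],[2.86,-2.69,0,0,0,0,0]]]'
python3 -m pendant '[[[2.86,-2.69,0,0,0,0,0],[2.86,-2.69,0,0,0,0,0],[2.86,-2.69,0,0,0,0,0],[2.86,-2.69,0,0,0,0,0],[2.86,-2.69,0,0,0,0,0]]]'
```

```text
time: 0.92
ee_pos: [0.2456, -0.3821, 0.2283]
tcp_rot: [-179.9, 0.1, 6.6]
wrist_force: [0.8, -0.2, -0.3]
opening: 0.0257
time: 1.33
ee_pos: [0.3761, -0.2239, 0.2294]
tcp_rot: [180.0, -0.1, 6.4]
wrist_force: [1.3, -0.6, 0.4]
opening: -0.0
time: 1.75
ee_pos: [0.5076, -0.0644, 0.2312]
tcp_rot: [179.8, -0.3, 6.5]
wrist_force: [0.7, -1.0, 0.2]
opening: -0.0
```

```bash
python3 -m pendant '[[[1.5,-2.0,0,0,0,0,0],[1.5,-1.5,0,0,0,0,0],[0,0,0,0,0,0,0]]]'
cat > look.py <<'E'
from h import *
import sys
def fit(save=None,corners=True):
    o=bot.get_obs(); im=pic('wrist',save); hsv=cv2.cvtColor(im,cv2.COLOR_RGB2HSV)
    m=cv2.inRange(hsv,(5,140,60),(22,255,255))
    out=[]
    for c in cv2.findContours(m,cv2.RETR_EXTERNAL,cv2.CHAIN_APPROX_NONE)[0]:
        if cv2.contourArea(c)<400: continue
        c=c[:,0].astype(float)+0.0
        W=toworld('wrist',c,.026)[:,:2]*1000
        out.append(cv2.minAreaRect(W.astype(np.float32))); print('amber px',c.mean(0).round(),[np.round(v,1) for v in out[-1]])
    return im,hsv,o
if __name__=='__main__':
    im,hsv,o=fit(sys.argv[1]); print(o['ee_pos'],o['tcp_rot'])
    for t in ['tile','flacon','stop','pocket','fixture']:
        for r in bot.mark_of('wrist',t)[:2]: print(t,r['confidence'],np.round(r['uv'],1),np.round(toworld('wrist',r['uv'],0 if t=='fixture' else .012),4))
E
python3 look.py w1.png
```

```text
time: 2.0
ee_pos: [0.5379, -0.0179, 0.2299]
tcp_rot: [179.9, -0.3, 6.9]
wrist_force: [0.8, 1.0, -0.3]
opening: -0.0001
amber px [217. 238.] [array([445.4,  81.9]), array([23.7, 31.4]), np.float64(67.8)]
amber px [429. 175.] [array([ 540.3, -130.4]), array([39.4, 54.1]), np.float64(15.5)]
amber px [565. 164.] [array([ 568.8, -263.5]), array([46.4, 30.2]), np.float64(75.6)]
[ 0.53787184 -0.01794477  0.22988306] [179.91805185  -0.29842583   6.86163638]
tile 0.95 [426.4 174.7] [[ 0.5374 -0.1334  0.012 ]]
tile 0.77 [411.9 337.1] [[ 0.3333 -0.1582  0.012 ]]
flacon 0.93 [231.1 213.9] [[0.4683 0.0695 0.012 ]]
stop 0.92 [163.5  80. ] [[0.6004 0.141  0.012 ]]
pocket 0.57 [191.9  98.3] [[0.5863 0.1129 0.012 ]]
pocket 0.19 [318.2 150. ] [[ 0.5494 -0.018   0.012 ]]
```

View pics/w1.png

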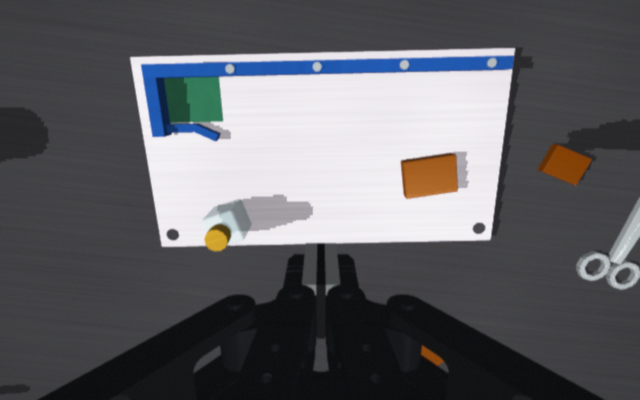

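Wrist view: the blank is at (429,175) and measures 39 x 54 mm, as it should. The rail runs along row ~68, the pocket is at (195,100), and the flacon is at (225,225). Next I'll fit the fixture frame and look closely at the fingertips.

```bash
python3 - <<'E'
from h import *
im=pic('wrist'); hsv=cv2.cvtColor(im,cv2.COLOR_RGB2HSV)
wh=cv2.inRange(im,(150,150,150),(255,255,255)); wh[242:,:]=wh[242:,:]*0; 
wh[:, :125]=0; wh[:,520:]=0
n,l,s,_=cv2.connectedComponentsWithStats(wh); 
ys,xs=np.nonzero(wh)
W=toworld('wrist',np.c_[xs,ys],.012)[:,:2]*1000
print('plate',cv2.minAreaRect(W.astype(np.float32)))
# right & top edges by columns/rows
top=np.array([(u,np.nonzero(wh[:,u])[0].min()-.5) for u in range(150,505,5)]); Wt=toworld('wrist',top,.012)[:,:2]*1000
bl=cv2.inRange(hsv,(100,120,50),(125,255,255))
inn=np.array([(u,np.nonzero(bl[40:95,u])[0].max()+40.5) for u in range(235,505,5)]); Wi=toworld('wrist',inn,.030)[:,:2]*1000
out=np.array([(u,np.nonzero(bl[40:95,u])[0].min()+39.5) for u in range(160,505,5)]); Wo=toworld('wrist',out,.030)[:,:2]*1000
lines={}
for n,P in (('platetop',Wt),('railinner',Wi),('railouter',Wo)):
    vx,vy,x,y=cv2.fitLine(P.astype(np.float32),cv2.DIST_HUBER,0,.01,.01).ravel(); 
    if vy<0: vx,vy=-vx,-vy
    yaw=np.arctan2(-vx,vy); print(n,'yaw',np.degrees(yaw),'offset',x*np.cos(yaw)+y*np.sin(yaw))
# ends of the blue rail/stop along y
r=np.radians(7.0)
ys,xs=np.nonzero(bl[:,100:520]); B=toworld('wrist',np.c_[xs+100,ys],.030)[:,:2]*1000
v=-B[:,0]*np.sin(r)+B[:,1]*np.cos(r); print('v range (yaw 7)',np.percentile(v,[0,.5,99.5,100]))
gr=cv2.inRange(hsv,(60,80,40),(95,255,255)); ys,xs=np.nonzero(gr[60:130,150:230]); G=toworld('wrist',np.c_[xs+150,ys+60],.012)[:,:2]*1000
print('green u,v', np.percentile(G@[np.cos(r),np.sin(r)],[1,99]),np.percentile(G@[-np.sin(r),np.cos(r)],[1,99]))
c=im[225:345,240:400]; c=np.clip(c.astype(float)*2.5,0,255).astype(np.uint8)
cv2.imwrite('pics/fing.png',cv2.resize(c[:,:,::-1],None,fx=5,fy=5))
E
```

```text
plate ((546.92822265625, -19.963577270507812), (200.19601440429688, 369.826904296875), 8.15432357788086)
platetop yaw 8.14665 offset 638.67957
railinner yaw 8.180666 offset 618.7249
railouter yaw 8.176 offset 630.0433
v range (yaw 7) [-260.01601477 -257.83709081   80.60660582   81.53089973]
green u,v [575.79832601 617.7748435 ] [16.96486889 69.2662438 ]
```

View pics/fing.png

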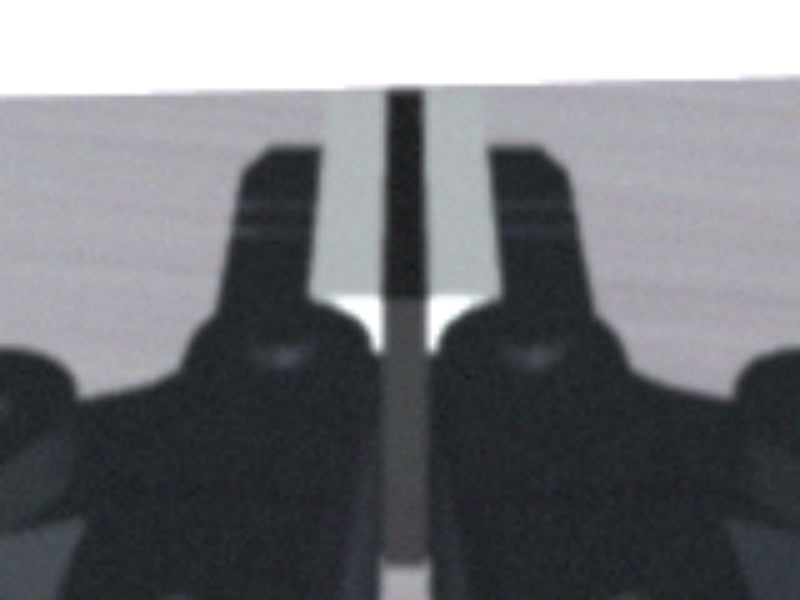

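The fit is consistent: the plate measures 200.2x369.8 mm, yaw is 8.17° and the rail inner face is at u=618.7. This puts the fixture origin at (0.5512,-0.0143) and the blank at fixture (-27,-113), turned +7.3°. The shut fingers look about 28 mm wide in the crop, which suits the side push. I'm going behind the blank at fixture (-76,-113).

```bash
cat > fx.py <<'E'
from h import *
def F(p,o=(.55117,-.0143)):
    a=np.radians(8.17); d=np.asarray(p)[:2]-o
    return np.array([d@[np.cos(a),np.sin(a)],d@[-np.sin(a),np.cos(a)]])*1000
if __name__=='__main__':
    o=bot.get_obs(); print('TCP fixture mm',F(o['ee_pos']).round(1),'z',round(o['ee_pos'][2],4),o['tcp_rot'].round(2),'t',round(o['time'],2),'F',o['wrist_force'].round(1))
E
python3 -m pendant '[[[-1.55,2.8,0,0,0,-0.023,0],[-1.55,2.8,0,0,0,0,0],[-1.55,2.8,0,0,0,0,0],[-1.55,2.8,0,0,0,0,0],[0,0,0,0,0,0,0]]]' >/dev/null; python3 fx.py
python3 -m pendant '[[[0,0,3.5,0,0,0,0],[0,0,3.5,0,0,0,0],[0,0,3.5,0,0,0,0],[0,0,3.5,0,0,0,0],[0,0,0,0,0,0,0]]]'; python3 fx.py
```

```text
TCP fixture mm [ -83.9 -122.4] z 0.2316 [179.8   -0.45   7.93] t 2.77 F [0.3 0.2 0.3]
time: 3.18
ee_pos: [0.4855, -0.1538, 0.091]
tcp_rot: [179.6, -1.0, 7.2]
wrist_force: [-0.4, 0.3, -0.5]
opening: 0.0
TCP fixture mm [ -84.8 -128.7] z 0.091 [179.56  -0.98   7.24] t 3.18 F [-0.4  0.3 -0.5]
```

```bash
python3 -m pendant '[[[0.4,-0.8,1.5,0.008,-0.017,-0.016,0],[0.4,-0.7,1.5,0,0,0,0],[0,0,1.5,0,0,0,0],[0,0,0,0,0,0,0]]]'; python3 fx.py
```

```text
time: 3.52
ee_pos: [0.4918, -0.1389, 0.0501]
tcp_rot: [180.0, -0.1, 8.0]
wrist_force: [-0.2, 0.2, -0.3]
opening: 0.0003
TCP fixture mm [ -76.5 -114.9] z 0.0501 [ 1.7996e+02 -1.2000e-01  7.9700e+00] t 3.52 F [-0.2  0.2 -0.3]
```

```bash
python3 -m pendant '[[[0,-0.1,1.2,0,0,-0.003,0],[0,0,1.2,0,0,0,0],[0,0,0.8,0,0,0,0],[0,0,0.2,0,0,0,0],[0,0,0,0,0,0,0]]]'; python3 fx.py
```

```text
time: 3.93
ee_pos: [0.4943, -0.1393, 0.0195]
tcp_rot: [179.8, -0.5, 8.1]
wrist_force: [-0.6, 0.5, 0.7]
opening: -0.0004
TCP fixture mm [ -74.1 -115.6] z 0.0195 [179.8   -0.48   8.08] t 3.93 F [-0.6  0.5  0.7]
```

```bash
python3 -m pendant '[[[0,-0.1,0.3,0.003,-0.008,0,0],[0.4,-0.1,0,0,0,0,0],[0.4,0,0,0,0,0,0],[0.4,0,0,0,0,0,0],[0.4,0,0,0,0,0,0]]]'; python3 fx.py;python3 -m pendant '[[[0.4,0,0,0,0,0,0],[0.4,0,0,0,0,0,0],[0.4,0,0,0,0,0,0],[0.4,0,0,0,0,0,0],[0.4,0,0,0,0,0,0]]]'; python3 fx.py; python3 look.py w2.png
```

```text
time: 4.35
ee_pos: [0.5114, -0.1351, 0.0177]
tcp_rot: [180.0, -0.1, 8.0]
wrist_force: [-0.8, -1.3, -0.3]
opening: 0.0
TCP fixture mm [ -56.5 -113.9] z 0.0177 [ 1.7996e+02 -6.0000e-02  8.0400e+00] t 4.35 F [-0.8 -1.3 -0.3]
time: 4.77
ee_pos: [0.534, -0.1319, 0.0179]
tcp_rot: [179.9, -0.1, 8.1]
wrist_force: [-1.9, -0.8, 0.1]
opening: -0.0002
TCP fixture mm [ -33.8 -114. ] z 0.0179 [ 1.7995e+02 -6.0000e-02  8.0600e+00] t 4.77 F [-1.9 -0.8  0.1]
amber px [615. 224.] [array([ 574. , -252.6]), array([36.5, 27.8]), np.float64(75.7)]
amber px [326. 197.] [array([ 566.9, -129.6]), array([40.3, 52.8]), np.float64(8.0)]
[ 0.53395278 -0.13189091  0.01793917] [ 1.79947553e+02 -6.46714911e-02  8.05619458e+00]
tile 0.74 [324.  193.2] [[ 0.5648 -0.1288  0.012 ]]
tile 0.61 [622.3 224.6] [[ 0.5693 -0.2659  0.012 ]]
fixture 0.63 [ 81.4 179.6] [[ 0.5509 -0.0148  0.    ]]
```

View pics/w2.png

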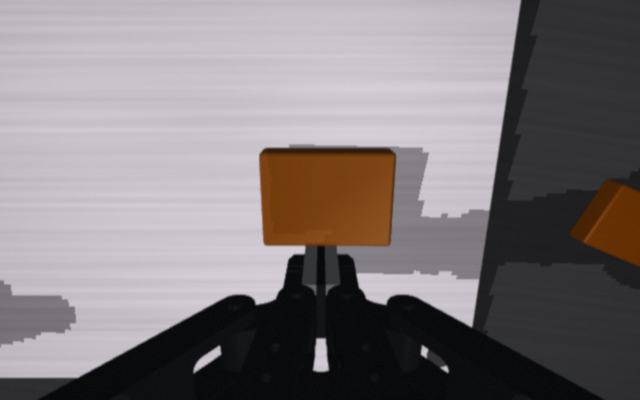

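The picture shows the blank square at (327,197), turned 8.0° against the rail's 8.17°, with the fingertips centred behind it at (320,250). I'll keep pushing.

```bash
python3 -m pendant '[[[0.4,0,0,0,0,0,0],[0.4,0,0,0,0,0,0],[0.4,0,0,0,0,0,0],[0.4,0,0,0,0,0,0],[0.4,0,0,0,0,0,0]]]'; python3 fx.py;python3 -m pendant '[[[0.4,0,0,0,0,0,0],[0.4,0,0,0,0,0,0],[0.4,0,0,0,0,0,0],[0.4,0,0,0,0,0,0],[0.3,0,0,0,0,0,0]]]'; python3 fx.py
```

```text
time: 5.48
ee_pos: [0.554, -0.1292, 0.0181]
tcp_rot: [179.9, -0.1, 8.0]
wrist_force: [-0.2, 0.3, 0.1]
opening: -0.0001
TCP fixture mm [ -13.6 -114.1] z 0.0181 [ 1.7995e+02 -5.0000e-02  8.0000e+00] t 5.48 F [-0.2  0.3  0.1]
time: 5.9
ee_pos: [0.5753, -0.1262, 0.0181]
tcp_rot: [179.9, -0.0, 8.0]
wrist_force: [0.1, -0.8, 0.6]
opening: 0.0004
TCP fixture mm [   8.  -114.1] z 0.0181 [ 1.7994e+02 -4.0000e-02  8.0200e+00] t 5.9 F [ 0.1 -0.8  0.6]
```

```bash
python3 -m pendant '[[[0.3,0,0,0,0,-0.003,0],[0.3,0,0,0,0,0,0],[0.2,0,0,0,0,0,0],[0.2,0,0,0,0,0,0]]]'; python3 fx.py;python3 -m pendant '[[[0.2,0,0,0,0,0,0],[0.2,0,0,0,0,0,0]]]'; python3 fx.py;python3 -m pendant '[[[0.2,0,0,0,0,0,0]]]'; python3 fx.py
```

```text
time: 6.23
ee_pos: [0.5865, -0.1245, 0.018]
tcp_rot: [179.9, -0.0, 8.2]
wrist_force: [-0.9, -0.8, 0.6]
opening: 0.0003
TCP fixture mm [  19.3 -114.1] z 0.018 [ 1.7995e+02 -3.0000e-02  8.2200e+00] t 6.23 F [-0.9 -0.8  0.6]
time: 6.4
ee_pos: [0.5908, -0.1239, 0.018]
tcp_rot: [179.9, -0.0, 8.2]
wrist_force: [-1.3, -0.5, 0.3]
opening: 0.0
TCP fixture mm [  23.6 -114.1] z 0.018 [ 1.7995e+02 -2.0000e-02  8.2100e+00] t 6.4 F [-1.3 -0.5  0.3]
time: 6.48
ee_pos: [0.5909, -0.1239, 0.0178]
tcp_rot: [179.9, 0.2, 8.2]
wrist_force: [-19.8, -2.3, 10.9]
opening: 0.0
TCP fixture mm [  23.8 -114.1] z 0.0178 [179.94   0.22   8.19] t 6.48 F [-19.8  -2.3  10.9]
```

Firm contact (20 N) at fx 23.8, where 24 was expected. I'll back off, lift and look.

```bash
python3 -m pendant '[[[-0.4,0,0,0,0,0,0],[-0.8,0,0,0,0,0,0],[-0.8,0,0,0,0,0,0],[0,0,-1.5,0,0,0,0],[0,0,-2.0,0,0,0,0]]]';python3 -m pendant '[[[0,0.5,-2.0,0,0,0,0],[0,2,-1.0,0,0,0,0],[0,1.5,0,0,0,0,0],[0,0,0,0,0,0,0]]]'; python3 fx.py; python3 look.py w3.png
```

```text
time: 6.9
ee_pos: [0.5665, -0.1264, 0.049]
tcp_rot: [-179.9, 0.6, 8.2]
wrist_force: [0.7, -0.5, -0.1]
opening: -0.0
time: 7.23
ee_pos: [0.5722, -0.1674, 0.0844]
tcp_rot: [180.0, 0.3, 8.3]
wrist_force: [0.7, 0.2, 0.4]
opening: -0.0001
TCP fixture mm [  -0.9 -154.6] z 0.0844 [179.99   0.27   8.26] t 7.23 F [0.7 0.2 0.4]
amber px [478. 234.] [array([ 573.9, -264.9]), array([43.5, 29.6]), np.float64(75.5)]
amber px [254. 121.] [array([ 622.4, -121.4]), array([38.3, 53.1]), np.float64(8.3)]
[ 0.57222022 -0.1674425   0.08439475] [179.98744592   0.26516408   8.26476592]
tile 0.95 [256.8 122.4] [[ 0.6205 -0.1196  0.012 ]]
fixture 0.67 [ 94.2 201.7] [[ 0.5494 -0.0119  0.    ]]
```

View pics/w3.png

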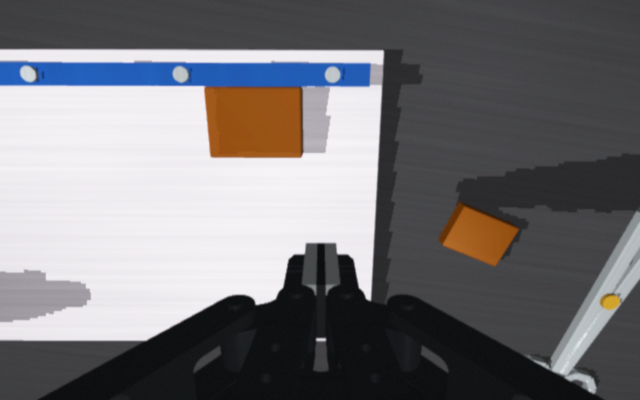

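The blank lies flat against the rail at (254,121): fixture (55.3,-116.1), turned 8.3°. Now going behind its trailing end.

```bash
python3 -m pendant '[[[1.5,0.4,0,0,0,0,0],[1.5,0.5,0,0,0,0,0],[1.4,0.5,0,0,0,0,0],[0.4,0,0,0,0,0,0],[0,0,0,0,0,0,0]]]'; python3 fx.py;python3 -m pendant '[[[0,0,1.2,0,0,0,0],[0,0,1.2,0,0,0,0],[0,0,0.8,0,0,0,0],[0,0,0,0,0,0,0]]]'; python3 fx.py
```

```text
time: 7.95
ee_pos: [0.6214, -0.1686, 0.0804]
tcp_rot: [-179.8, 0.6, 8.5]
wrist_force: [0.3, -0.7, 0.2]
opening: -0.0002
TCP fixture mm [  47.6 -162.7] z 0.0804 [-179.8     0.61    8.54] t 7.95 F [ 0.3 -0.7  0.2]
time: 8.28
ee_pos: [0.6188, -0.1672, 0.0439]
tcp_rot: [-179.7, 0.8, 8.6]
wrist_force: [-1.3, 0.3, 0.7]
opening: 0.0003
TCP fixture mm [  45.2 -160.9] z 0.0439 [-179.74    0.75    8.61] t 8.28 F [-1.3  0.3  0.7]
```

```bash
python3 -m pendant '[[[0.3,0.5,0,-0.0045,0.013,0.007,0],[0.2,0.4,0,0,0,0,0],[0,0,0,0,0,0,0]]]'; python3 fx.py;python3 -m pendant '[[[0,0,1.0,0,0,0,0],[0,0,0.9,0,0,0,0],[0,0,0.5,0,0,0,0],[0,0,0,0,0,0,0]]]'; python3 fx.py
```

```text
time: 8.53
ee_pos: [0.624, -0.1757, 0.0426]
tcp_rot: [-180.0, 0.0, 8.2]
wrist_force: [0.6, 0.1, 0.0]
opening: 0.0003
TCP fixture mm [  49.2 -170.1] z 0.0426 [-1.7998e+02  5.0000e-02  8.1600e+00] t 8.53 F [0.6 0.1 0. ]
time: 8.87
ee_pos: [0.6247, -0.1767, 0.0174]
tcp_rot: [180.0, -0.1, 8.1]
wrist_force: [-0.7, 0.0, 0.2]
opening: 0.0001
TCP fixture mm [  49.7 -171.2] z 0.0174 [ 1.7997e+02 -7.0000e-02  8.1000e+00] t 8.87 F [-0.7  0.   0.2]
```

```bash
python3 -m pendant '[[[0,-0.4,0.05,0,0,0,0],[0,-0.4,0,0,0,0,0],[0.01,-0.4,0,0,0,0,0],[0.01,-0.4,0,0,0,0,0],[0.01,-0.4,0,0,0,0,0]]]'; python3 fx.py;python3 -m pendant '[[[0.01,-0.4,0,0,0,0,0],[0.01,-0.4,0,0,0,0,0],[0.01,-0.4,0,0,0,0,0],[0.01,-0.4,0,0,0,0,0],[0.01,-0.4,0,0,0,0,0]]]'; python3 fx.py; python3 -c "
from look import *; fit()"
```

```text
time: 9.28
ee_pos: [0.6217, -0.1553, 0.0164]
tcp_rot: [180.0, -0.0, 8.1]
wrist_force: [0.3, 0.3, -0.8]
opening: -0.0001
TCP fixture mm [  49.8 -149.6] z 0.0164 [ 1.7997e+02 -3.0000e-02  8.0700e+00] t 9.28 F [ 0.3  0.3 -0.8]
time: 9.7
ee_pos: [0.6195, -0.1329, 0.0174]
tcp_rot: [179.9, -0.1, 8.1]
wrist_force: [-0.1, -0.8, 0.5]
opening: -0.0001
TCP fixture mm [  50.8 -127.1] z 0.0174 [ 1.7992e+02 -1.0000e-01  8.1200e+00] t 9.7 F [-0.1 -0.8  0.5]
amber px [574. 364.] [array([ 587.3, -257.2]), array([47.8, 18.9]), np.float64(71.6)]
amber px [226. 259.] [array([617.3, -93.3]), array([37.1, 53.6]), np.float64(8.2)]
```

```bash
python3 -m pendant '[[[0.01,-0.4,0,0,0,-0.001,0],[0.01,-0.4,0,0,0,0,0],[0.01,-0.4,0,0,0,0,0],[0.01,-0.4,0,0,0,0,0],[0.01,-0.4,0,0,0,0,0]]]'; python3 fx.py;python3 -m pendant '[[[0.01,-0.4,0,0,0,0,0],[0.01,-0.4,0,0,0,0,0],[0.01,-0.4,0,0,0,0,0],[0.01,-0.4,0,0,0,0,0],[0.01,-0.4,0,0,0,0,0]]]'; python3 fx.py; python3 -m pendant '[[[0.01,-0.4,0,0,0,0,0],[0.01,-0.4,0,0,0,0,0],[0.01,-0.4,0,0,0,0,0],[0.01,-0.4,0,0,0,0,0],[0.01,-0.4,0,0,0,0,0]]]'; python3 fx.py;python3 look.py w4.png
```

```text
time: 10.17
ee_pos: [0.6167, -0.1112, 0.0175]
tcp_rot: [179.9, -0.1, 8.2]
wrist_force: [-1.6, -1.3, 1.0]
opening: -0.0005
TCP fixture mm [  51.1 -105.2] z 0.0175 [ 1.799e+02 -7.000e-02  8.160e+00] t 10.17 F [-1.6 -1.3  1. ]
time: 10.58
ee_pos: [0.6136, -0.0896, 0.0174]
tcp_rot: [179.9, -0.0, 8.1]
wrist_force: [-1.2, -1.4, -0.0]
opening: 0.0001
TCP fixture mm [ 51.1 -83.4] z 0.0174 [ 1.7986e+02 -2.0000e-02  8.1400e+00] t 10.58 F [-1.2 -1.4 -0. ]
time: 11.0
ee_pos: [0.6109, -0.0676, 0.0174]
tcp_rot: [179.8, -0.0, 8.1]
wrist_force: [-1.3, -2.3, 0.9]
opening: 0.0003
TCP fixture mm [ 51.6 -61.2] z 0.0174 [ 1.7985e+02 -1.0000e-02  8.1400e+00] t 11.0 F [-1.3 -2.3  0.9]
amber px [226. 261.] [array([607.8, -28.1]), array([37.3, 53.6]), np.float64(8.2)]
[ 0.6109191  -0.06759707  0.01741462] [ 1.79846875e+02 -6.74370873e-03  8.13517618e+00]
tile 0.78 [235.9 251.1] [[ 0.6081 -0.0275  0.012 ]]
```

View pics/w4.png

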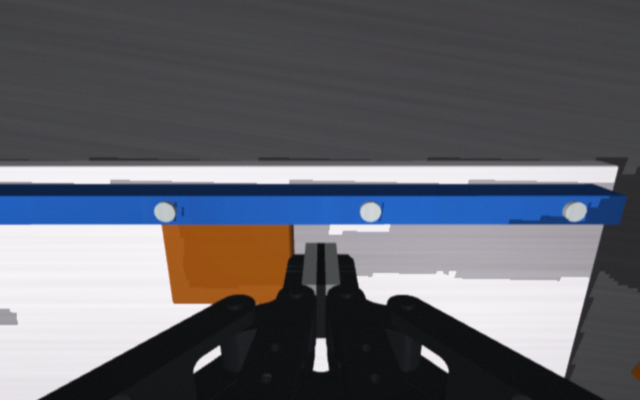

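The blank stays flush with the rail (edge at row 225, columns 163–294) at 8.2°. I'll keep sliding.

```bash
python3 -m pendant '[[[0.01,-0.4,0,0.002,0,0,0],[0.01,-0.4,0,0,0,0,0],[0.01,-0.4,0,0,0,0,0],[0.01,-0.4,0,0,0,0,0],[0.01,-0.4,0,0,0,0,0]]]' >/dev/null; python3 fx.py;python3 -m pendant '[[[0.01,-0.4,0,0,0,0,0],[0.01,-0.4,0,0,0,0,0],[0.01,-0.4,0,0,0,0,0],[0.01,-0.4,0,0,0,0,0],[0.01,-0.4,0,0,0,0,0]]]'>/dev/null; python3 fx.py; python3 -m pendant '[[[0.01,-0.4,0,0,0,0,0],[0.01,-0.4,0,0,0,0,0],[0.01,-0.4,0,0,0,0,0],[0.01,-0.4,0,0,0,0,0],[0.01,-0.4,0,0,0,0,0]]]'>/dev/null; python3 fx.py; python3 -m pendant '[[[0.01,-0.4,0,0,0,0,0],[0.01,-0.4,0,0,0,0,0],[0.01,-0.4,0,0,0,0,0],[0.01,-0.4,0,0,0,0,0],[0.01,-0.4,0,0,0,0,0]]]'>/dev/null; python3 fx.py; python3 -c "
from look import *; fit()"
```

```text
TCP fixture mm [ 51.9 -41.5] z 0.0173 [1.7993e+02 1.0000e-02 8.0200e+00] t 11.72 F [-0.9 -2.2 -0.4]
TCP fixture mm [ 52.  -19.2] z 0.0173 [1.7989e+02 7.0000e-02 8.0300e+00] t 12.13 F [-1.9 -2.6  0.8]
TCP fixture mm [52.   2.6] z 0.0173 [1.7984e+02 1.3000e-01 8.0200e+00] t 12.55 F [-2.8 -2.9  0.9]
TCP fixture mm [52.  24.2] z 0.0173 [179.78   0.19   7.99] t 12.97 F [-2.8 -3.5  2.7]
amber px [226. 262.] [array([595.9,  56.7]), array([37.3, 53.8]), np.float64(8.0)]
```

```bash
python3 -m pendant '[[[0,-0.4,0,0.002,0.002,-0.003,0],[0,-0.4,0,0,0,0,0],[0,-0.4,0,0,0,0,0],[0,-0.4,0,0,0,0,0],[0.01,-0.4,0,0,0,0,0]]]' >/dev/null; python3 fx.py;python3 -m pendant '[[[0,-0.4,0,0,0,0,0],[0.01,-0.4,0,0,0,0,0],[0,-0.4,0,0,0,0,0],[0.01,-0.4,0,0,0,0,0],[0,-0.3,0,0,0,0,0]]]'>/dev/null; python3 fx.py; python3 look.py w5.png
```

```text
TCP fixture mm [52.5 47. ] z 0.0172 [1.7998e+02 2.0000e-02 8.2000e+00] t 13.43 F [-2.1 -3.5  0.9]
TCP fixture mm [52.5 68.3] z 0.0172 [1.7996e+02 4.0000e-02 8.2100e+00] t 13.85 F [-1.8 -2.2  2. ]
amber px [225. 262.] [array([589.6, 100.1]), array([36.9, 54. ]), np.float64(8.3)]
[0.59345397 0.06075038 0.01724022] [1.79964606e+02 3.94260381e-02 8.21123847e+00]
tile 0.62 [235.  249.6] [[0.5914 0.1011 0.012 ]]
stop 0.64 [139.9 213.8] [[0.6032 0.1445 0.012 ]]
```

View pics/w5.png

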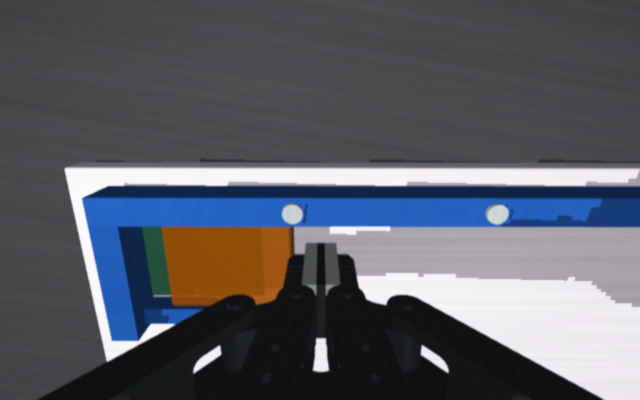

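The blank at (225,262) is entering the pocket flush with the rail, with about 15 mm of green left before the stop. I'll slow down for the last part.

```bash
python3 -m pendant '[[[0,-0.3,0,0,0,0,0],[0.01,-0.3,0,0,0,0,0],[0,-0.3,0,0,0,0,0],[0,-0.15,0,0,0,0,0]]]' >/dev/null; python3 fx.py;python3 -m pendant '[[[0,-0.15,0,0,0,0,0],[0,-0.15,0,0,0,0,0]]]'>/dev/null; python3 fx.py;python3 -m pendant '[[[0,-0.15,0,0,0,0,0]]]'>/dev/null; python3 fx.py
```

```text
TCP fixture mm [52.9 78.5] z 0.0171 [1.7997e+02 2.0000e-02 8.1300e+00] t 14.48 F [ 0.1 -1.3  1. ]
TCP fixture mm [52.9 82. ] z 0.0171 [1.7997e+02 2.0000e-02 8.1400e+00] t 14.65 F [ 0.2 -1.  -0.1]
TCP fixture mm [52.9 83.5] z 0.0171 [1.7995e+02 2.0000e-02 8.1400e+00] t 14.73 F [-0.  -8.6  0.4]
```

```bash
python3 -m pendant '[[[0,-0.1,0,0,0,0,0]]]'>/dev/null; python3 fx.py; python3 -m pendant '[[[0,0.3,0,0,0,0,0],[0,0.8,0,0,0,0,0],[0,0.8,0,0,0,0,0],[0,0.8,0,0,0,0,0],[0,0,0,0,0,0,0]]]'>/dev/null; python3 fx.py; python3 -m pendant '[[[0,0,-2,0,0,0,0],[0,0,-3,0,0,0,0],[0,0,-3,0,0,0,0],[0,0,-3,0,0,0,0],[0,0,-2,0,0,0,0]]]'>/dev/null; python3 fx.py; python3 look.py w6.png
```

```text
TCP fixture mm [52.9 83.6] z 0.0171 [1.7981e+02 2.0000e-02 8.1100e+00] t 14.82 F [  0.  -10.8   1.1]
TCP fixture mm [53.3 55. ] z 0.0172 [ 1.7987e+02 -3.0000e-02  8.1800e+00] t 15.23 F [ 0.  -0.8 -0.1]
TCP fixture mm [49.6 53.3] z 0.1452 [-179.99    0.64    7.99] t 15.65 F [ 0.4  0.5 -0.1]
amber px [231. 180.] [array([588.5, 115. ]), array([38.2, 55.4]), np.float64(8.0)]
[0.59266102 0.04554729 0.14517282] [-179.98881234    0.64434532    7.98985124]
tile 0.95 [234.3 174.8] [[0.5904 0.1163 0.012 ]]
flacon 0.75 [275.8 304.6] [[0.4729 0.0701 0.012 ]]
stop 0.97 [199.6 151. ] [[0.605  0.1435 0.012 ]]
fixture 0.63 [381.5 228.9] [[ 0.5543 -0.0134  0.    ]]
fixture 0.48 [198.1 151.5] [[0.6007 0.148  0.    ]]
```

View pics/w6.png

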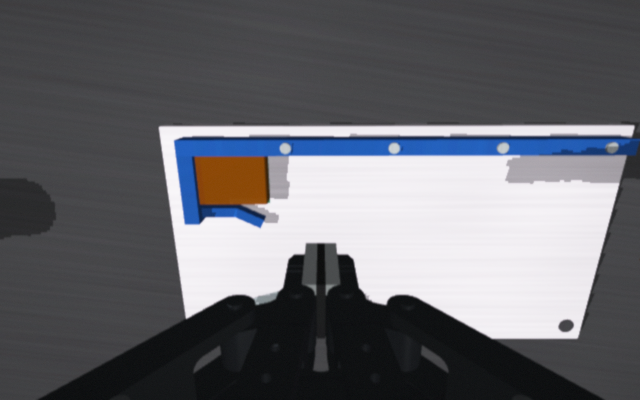

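The blank at (231,180) fills the corner with no green or gap towards the rail or stop: centre at fixture (55.3,122.7), turned 8.0°, nominal (55,123). I'll lift clear and compare the bystanders with the start.

```bash
python3 -m pendant '[[[-1,1,-3,0,0,0,0],[-1,2,-3,0,0,0,0],[-1,2,-3,0,0,0,0],[0,2,0,0,0,0,0],[0,0,0,0,0,0,0]]]'; python3 - <<'E'
from h import *
im=pic('top'); 
for t in ['flacon','tongs','jar','tile']:
    for r in bot.mark_of('top',t)[:3]: print(t,r['confidence'],np.round(r['uv'],1))
a=cv2.imread('pics/top0.png')[:,:,::-1]
for n,b in (('flacon',(285,195,310,218)),('jar',(178,178,212,208)),('tongs',(418,160,452,228))):
    s=np.s_[b[1]:b[3],b[0]:b[2]]; print(n,'mean abs diff',np.abs(a[s].astype(int)-im[s]).mean().round(2))
cv2.imwrite('pics/top9.png',cv2.resize(im[130:240,170:460,::-1],None,fx=2.7,fy=2.7,interpolation=cv2.INTER_CUBIC))
E
```

```text
time: 16.37
ee_pos: [0.5694, -0.0292, 0.2257]
tcp_rot: [-179.9, 1.7, 8.2]
wrist_force: [0.6, 0.6, -1.1]
opening: 0.0002
flacon 0.47 [297.3 209.5]
tongs 0.73 [439.1 192. ]
tongs 0.59 [297.8 207.9]
jar 0.87 [199.8 197.6]
tile 0.67 [402.7 179.8]
tile 0.5 [282.4 171.4]
flacon mean abs diff 17.17
jar mean abs diff 7.16
tongs mean abs diff 12.62
```

View pics/top9.png

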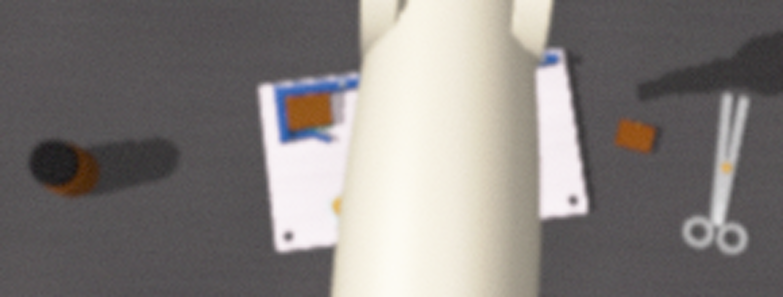

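The blank is in the pocket (305,110), and the flacon cap, jar and tongs are in their starting places. The arm is well above. Handing in.

```bash
python3 -c "
from workcell import bot
print(bot.job_done())"
```

```text
the job is handed in; nothing more can be done
None
```

The amber blank is seated in the green corner pocket against both the rail and the end stop, and the job was handed in at about 16.5 s with the hand clear. With shut fingertips I pushed the blank flat against the rail at fixture y ≈ -116 mm. I then slid it along from its trailing end, pressing lightly towards the rail, until it met the stop.

- **Seating:** the last wrist picture puts the blank's centre at fixture (55.3, 122.7) mm against a nominal (55, 123). It is turned 8.0° against the rail's 8.17°, and no gap shows. It also showed flush against the rail in each picture on the way.
- **Forces:** the highest wrist force reading was about 23 N, when the blank met the rail. It was about 11 N at the stop.
- **Bystanders:** the flacon, jar and tongs are within about 1–4 px of where they were first detected. The arm hid most of the flacon in the last top picture; its cap showed at the old spot. The pixel-difference check on the three did not settle anything, as the arm and its shadows had changed the picture.

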